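# Set the cup warmers' toggle switches

## Task

Three identical cup warmers stand on the worktop, two of them with a mug or cup on the plate, and only those two should be on. Push over the toggle levers that are set wrong so that they snap fully across, as the robot sees them: to the right (on) where a mug or cup stands, to the left (off) where the plate is empty, and leave the lever that is already right as it is. Do not lift, shift or tip the mug and cup, and leave the other things on the worktop where they are.

Things in the scene. Friction and masses are not known exactly. Their poses are not given: they have to be found in the camera images.
- warmer_a: Cup warmer A (all three look alike, any may be left, middle or right): fixed grey housing 185 mm deep (x), 126 wide (y), top at 34 mm. Origin: centre of its underside; +x to the back, +y to its left. Steel plate 100 mm across centred at x = +33 mm, top at 38 mm. Toggle lever near the front edge; on the black strip a raised white dot marks right (on), a ring left (off). A mug stands on it.
- lever_a_tip (a point): Top end of the steel toggle lever of warmer A: a round bat 58 mm long from its hinge to here, 8-9 mm thick low down, 15 mm near the top. Hinge in the warmer's frame: x = -66 mm, y = 0, 36 mm above the worktop. Thrown, this point is about 88 mm above the worktop and 25 mm left or right of the hinge.
- lever_a (a joint): Toggle lever of warmer A, rad: -0.45 = fully left (warmer's +y side), off; 0 = upright; +0.45 = fully right (-y side), on. Over-centre: resists a sideways push near the top with about 1.5 N, less towards upright; once past upright it snaps to the other stop by itself and stays. Starts off.
- warmer_b: Cup warmer B (all three look alike, any may be left, middle or right): fixed grey housing 185 mm deep (x), 126 wide (y), top at 34 mm. Origin: centre of its underside; +x to the back, +y to its left. Steel plate 100 mm across centred at x = +33 mm, top at 38 mm. Toggle lever near the front edge; on the black strip a raised white dot marks right (on), a ring left (off). Its plate is empty.
- lever_b_tip (a point): Top end of the steel toggle lever of warmer B: a round bat 58 mm long from its hinge to here, 8-9 mm thick low down, 15 mm near the top. Hinge in the warmer's frame: x = -66 mm, y = 0, 36 mm above the worktop. Thrown, this point is about 88 mm above the worktop and 25 mm left or right of the hinge.
- lever_b (a joint): Toggle lever of warmer B, rad: -0.45 = fully left (warmer's +y side), off; 0 = upright; +0.45 = fully right (-y side), on. Over-centre: resists a sideways push near the top with about 1.5 N, less towards upright; once past upright it snaps to the other stop by itself and stays. Starts on.
- warmer_c: Cup warmer C (all three look alike, any may be left, middle or right): fixed grey housing 185 mm deep (x), 126 wide (y), top at 34 mm. Origin: centre of its underside; +x to the back, +y to its left. Steel plate 100 mm across centred at x = +33 mm, top at 38 mm. Toggle lever near the front edge; on the black strip a raised white dot marks right (on), a ring left (off). A cup stands on it.
- lever_c_tip (a point): Top end of the steel toggle lever of warmer C: a round bat 58 mm long from its hinge to here, 8-9 mm thick low down, 15 mm near the top. Hinge in the warmer's frame: x = -66 mm, y = 0, 36 mm above the worktop. Thrown, this point is about 88 mm above the worktop and 25 mm left or right of the hinge.
- lever_c (a joint): Toggle lever of warmer C, rad: -0.45 = fully left (warmer's +y side), off; 0 = upright; +0.45 = fully right (-y side), on. Over-centre: resists a sideways push near the top with about 1.5 N, less towards upright; once past upright it snaps to the other stop by itself and stays. Starts on.
- mug_dark: Dark grey mug with a handle, 82 mm across, 119 mm with the handle, 107 mm high, stands upright on the plate of warmer A, loose. Origin at the centre of its underside; +y points along its handle, which points roughly to the back. About 0.35 kg.
- cup_brown: Brown cup with a handle, 91 mm across, 112 mm with the handle, 88 mm high, stands upright on the plate of warmer C, loose. Origin at the centre of its underside; +y points along its handle, which points roughly to the back. About 0.35 kg.
- honey_jar: Honey jar with a lid, 60 mm across, 86 mm high, behind the warmers. A bystander; origin at the centre of its underside.
- salt_shaker: Salt shaker, 44 mm across, 90 mm high, behind the warmers. A bystander; origin at the centre of its underside.
- pepper_mill: Wooden pepper mill, 58 mm across, 170 mm high, behind the warmers. A bystander; origin at the centre of its underside.
- lemon: Lemon, 72 mm long, on the worktop left of the warmers. A bystander; origin at the centre of its underside.
- teaspoon: Teaspoon, 139 mm long, lying in front of the warmers. A bystander; origin at the centre of its underside.
- tea_light: Tea light, 38 mm across, 15 mm high, in front of the warmers. A bystander; origin at the centre of its underside.
- recipe_tin: Small flat tin with a lid, 63 x 151 x 44 mm, at the back left. A bystander; origin at the centre of its underside.

How it is judged (in metres and radians):
At the end, for the whole second after the job is handed in: Lever A (dark mug) right, above 0.38 rad; lever B (empty plate) left, below -0.38 rad; lever C (brown cup) still right, above 0.38 rad; mug and cup upright within 0.12 rad, still, and within 12 mm of their start; every other loose thing within 20 mm of its start (value of joint each of lever_a, lever_c above 0.38 rad and value of joint lever_b below -0.38 rad and distance of each of mug_dark, cup_brown from where it was at the start of the episode below 0.012 m and angle between each of mug_dark, cup_brown's own z axis and vertical below 0.12 rad and linear speed of each of mug_dark, cup_brown below 0.02 m/s and distance of each of honey_jar, salt_shaker, pepper_mill, lemon, teaspoon, tea_light, recipe_tin from where it was at the start of the episode below 0.02 m); the robot touches nothing.
It fails at once if the lever that was already right (warmer C, on, with the brown cup) is pushed off its stop (value of joint lever_c below 0.2 rad).
It fails at once if the dark mug is lifted, shifted more than 12 mm or tipped (distance of mug_dark from where it was at the start of the episode above 0.012 m or angle between mug_dark's own z axis and vertical above 0.12 rad).
It fails at once if the brown cup is lifted, shifted more than 12 mm or tipped (distance of cup_brown from where it was at the start of the episode above 0.012 m or angle between cup_brown's own z axis and vertical above 0.12 rad).
It fails at once if one of the other things on the worktop is lifted or shifted more than 20 mm (distance of any of honey_jar, salt_shaker, pepper_mill, lemon, teaspoon, tea_light, recipe_tin from where it was at the start of the episode above 0.02 m).
It also fails if it takes over 42 s, if anything falls off the work surface, if the arm or the gripper's body presses on something with over 40 N, if the wrist force passes 120 N, or if a joint passes its speed limit or range.

## Robot

A 6-joint arm with a two-finger parallel gripper is mounted at the origin on a cart in front of the work surface, level with it; the furniture and walls round the work are solid. World frame = base frame: x ahead of the robot, y to its left, z up, the work surface at z = 0. Lengths are in m, angles in degrees, forces in N, time in s.
With the tool pointing down it reaches from about 0.35 to 0.875 m from the base axis. Payload 4.2 kg.
Tool frame: the origin (TCP) lies at the very end of the fingers, on their centre line; the grasp point (between the pads) lies 19 mm behind it; z points along the fingers, x is the direction in which the jaws open and shut, and the axes are right-handed (so a half turn about z gives the same grasp; the last joint's range is limited). The gripper opens to 87 mm and grips with 3 to 60 N. Pads are 19 mm wide; open, the fingers measure 117 mm over their backs; the gripper's body (75 mm by 190 mm) begins 51 mm behind the grasp point.
Start: joints at [-56.574, 22.042, 0.453, 0, -68.411, -14.817], TCP at [0.199, -0.592, 0.223] pointing down, gripper open.
Joint ranges: [-179.83, 179.83], [-69.29, 118.12], [-61.27, 80.66], [-181.25, 117.63], [-171.15, -9.14], [-177.46, 177.46]. Speed limits (degrees/s): [159.86, 159.86, 180, 180, 180, 180].

## Interface

Orientations are given as a 3x3 rotation matrix whose columns are the frame's x, y, z axes.
In Python, from station import r gives the robot as it stands.
- The arm moves only by the shell command python3 -m jog 'ROWS' [OPENING]. ROWS is JSON, a list of rows, each a list of 2 entries, a list of its own where there are three numbers: the shift along the tool's x, y, z in m, then the turn, a rotation vector about the tool's x, y, z in units of 5 degrees (1.0 is 5 degrees). A call has exactly 10 rows; each row is the pose to reach, as a shift and turn from the pose commanded when the call began, along the tool's axes at that moment; what a row does not reach only later rows make up. A row lasts 1/12 s, in which the tool goes at most 41.7 mm and 7.16 degrees, less where a joint would pass 70% of its speed; a pose out of reach is approached as far as the arm can. A call with a gripper value outside its range is refused whole. OPENING is the finger opening in m, from 0 to 0.087, set as the call begins (- or left out, the last holds). The fingers move at their own pace and stop on an object; the grip force is fixed at half the most. Time passes only in rows, so rows that repeat a pose let the fingers close, or fill a call up. It gives the time, the measured TCP pose, the force and the opening at its end, in the units of the state.
- r.sense(): the state, without advancing time (a new reading comes with each control period).
- r.capture(name): name is "scene" or "top"; returns (picture, depth): 400x640x3 uint8, blue, green, red; 400x640 float32, m along the optical axis (not along the pixel's ray), 0 where there is no reading.
- r.calibration(name): a dict with "fx", "fy", "cx", "cy" (pixels), "k1" (the pictures are not rectified: a ray, as slopes to the right and down, at radius r is drawn at 1 + k1 r^2 times it, then the intrinsics apply), "R" (3x3) and "t" (3): a world point X has camera coordinates R X + t. Camera axes: x right, y down, z forward; pixel columns grow to the right and rows downward; lengths in m; the calibration is good to about 2 mm. A picture is of the moment at which its call begins. calibration takes no time and is no camera call.
- r.finish_job(): hands the job in, once; it reports no verdict.
Trained networks look in the newest picture that a camera, given by its name, has taken for a name from the list of things; names that differ only in an ending like _2 or _b are one class to them, and where a whole thing is asked for, a point or a joint stands for the part that bears it (a point fixed in the world has none). Each returns a list of dicts, best first, with "confidence" (0 to 1); they miss things now and then, are a little off and sometimes report something else, mostly with a low value. They report only what shows in the picture. A call takes as long as a camera call.
- r.cut_out(query, camera): "region" (400x640 bool, what is visible of it) and "uv" ([column, row] in pixels, amid what is visible of it).
The state is a dict: "time_s": time; "joints": joint angles; "joint_velocities": joint speeds; "effort": joint torques, N m; "tcp_pos": TCP position; "ee_rot": TCP orientation; "wrist_force": force on the tool from outside, world axes, zero at the start; "moment": the same for the moment, N m; "gripper_width": opening from 0.0 (shut) to 1.0 (fully open).
Only numpy, scipy, OpenCV 4.12 (cv2) and the standard library are available. Lean on these libraries where they do the work, as an engineer would, in place of code of your own. Each camera call takes 0.05 s, during which the arm holds its last target.

## Working session

There is one attempt and no reset: what is moved stays moved. The work goes in short steps, Python scripts to look and compute and a shell command to move; the robot and the scene stay as the last step left them, time stands still between calls to the robot, and variables do not carry over. Pictures are saved under pics/ and viewed, and the job is handed in when it is done.

```bash
mkdir -p pics; ls; python3 - <<'E'
from station import r
import cv2,numpy as np
s=r.sense();print(s)
for n in("scene","top"):
    p,d=r.capture(n);cv2.imwrite(f"pics/{n}0.png",p);np.save(f"pics/{n}0.npy",d);print(n,r.calibration(n))
E
```

```text
pics
{'time_s': 0.0, 'joints': array([-5.65732866e+01,  2.20905532e+01,  3.80432614e-01, -3.10169556e-02,
       -6.84107143e+01, -1.48170130e+01]), 'joint_velocities': array([ 0.04188753,  0.00731372,  0.03500245,  0.07923901,  0.0015676 ,
       -0.00124665]), 'effort': array([-3.64465559e-04, -3.90665495e+01,  1.87402725e+01,  4.22004819e+00,
        1.08844033e-02, -2.06193672e-04]), 'tcp_pos': array([ 0.199291  , -0.59174082,  0.221461  ]), 'ee_rot': array([[-3.18929678e-01,  9.47778091e-01, -7.41629790e-04],
       [ 9.47775903e-01,  3.18930536e-01,  2.03737302e-03],
       [ 2.16750590e-03, -5.31201212e-05, -9.99997650e-01]]), 'wrist_force': array([-0.42751501,  0.46764293, -0.32815788]), 'moment': array([ 0.05905256,  0.03907693, -0.01340249]), 'gripper_width': 0.9988439466310991}
scene {'fx': 454.53178056733606, 'fy': 454.53178056733606, 'cx': 317.7379339118986, 'cy': 199.71207958264694, 'k1': -0.08953172142285923, 'R': array([[-0.59389914, -0.80453649,  0.00220119],
       [-0.41788295,  0.30613589, -0.85536814],
       [ 0.68750102, -0.50892225, -0.51801592]]), 't': array([0.39958973, 0.27881484, 0.72905915])}
top {'fx': 369.20721028022047, 'fy': 369.20721028022047, 'cx': 325.14341873623994, 'cy': 197.4818863196697, 'k1': -0.03589598646456254, 'R': array([[-0.01690483, -0.99979885,  0.01079268],
       [-0.99423637,  0.01566588, -0.10605955],
       [ 0.10586914, -0.01252339, -0.99430121]]), 't': array([0.06992095, 0.56945612, 1.13417362])}
```

View pics/top0.png

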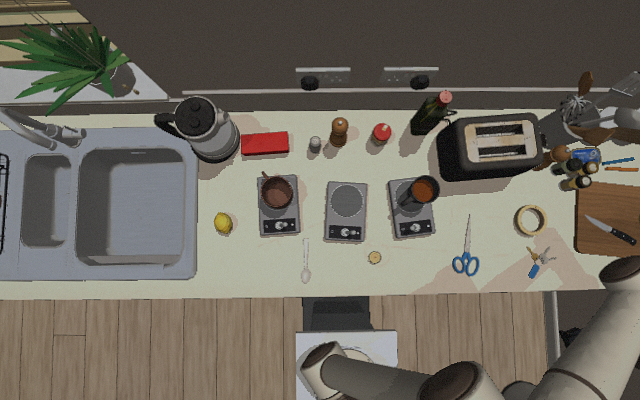

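View pics/scene0.png

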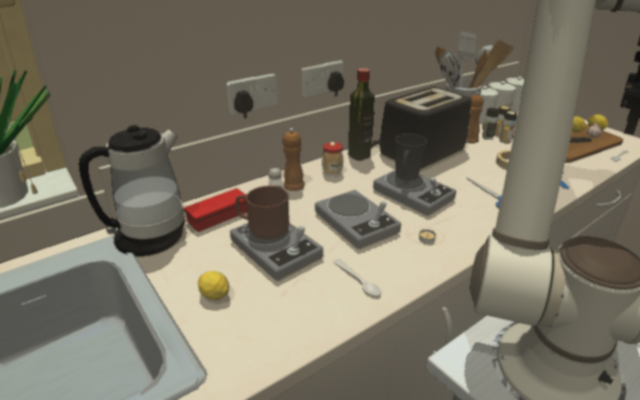

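```bash
cat > h.py <<'E'
import numpy as np,cv2
from station import r
def proj(n,X):
    c=r.calibration(n);p=c['R']@np.array(X,float)+c['t'];x,y=p[0]/p[2],p[1]/p[2];k=1+c['k1']*(x*x+y*y)
    return np.array([c['fx']*x*k+c['cx'],c['fy']*y*k+c['cy']])
def unproj(n,u,v,depth):
    c=r.calibration(n);K=np.array([[c['fx'],0,c['cx']],[0,c['fy'],c['cy']],[0,0,1.]])
    q=cv2.undistortPoints(np.stack([u,v],-1).astype(float).reshape(-1,1,2),K,np.array([c['k1'],0,0,0.])).reshape(-1,2)
    P=np.c_[q,np.ones(len(q))]*np.asarray(depth).reshape(-1,1)
    return (P-c['t'])@c['R']
def onplane(n,u,v,z):
    c=r.calibration(n)
    o=-c['R'].T@c['t'];d=unproj(n,np.array([u]),np.array([v]),[1.])[0]-o
    return o+d*(z-o[2])/d[2]
E
python3 - <<'E'
from h import *
for cam in("top","scene"):
  d=np.load(f"pics/{cam}0.npy")
  for q in("lever_a","lever_a_tip","warmer_a","mug_dark","cup_brown"):
    for o in r.cut_out(q,cam):
        v,u=np.nonzero(o['region']);z=d[v,u];m=z>0
        P=unproj(cam,u[m],v[m],z[m])
        print(cam,q,round(o['confidence'],2),np.round(o['uv']),m.sum(),np.round(np.median(P,0),3) if m.any() else'', np.round(P.min(0),3) if m.any() else'',np.round(P.max(0),3) if m.any() else'')
E
```

```text
top lever_a 0.61 [349. 233.] 29 [ 0.46  -0.015  0.084] [ 0.454 -0.025  0.055] [ 0.466 -0.004  0.091]
top warmer_a 0.95 [282. 214.] 1505 [0.517 0.199 0.035] [ 0.458  0.141 -0.003] [0.645 0.28  0.125]
top warmer_a 0.85 [406. 216.] 1705 [ 0.514 -0.196  0.034] [ 0.442 -0.281  0.016] [ 0.632 -0.141  0.095]
top warmer_a 0.77 [347. 209.] 2331 [ 0.526 -0.003  0.035] [ 0.429 -0.073 -0.004] [0.619 0.063 0.091]
top mug_dark 0.6 [425. 193.] 820 [ 0.578 -0.226  0.104] [ 0.534 -0.305 -0.003] [ 0.643 -0.161  0.152]
top cup_brown 0.56 [274. 188.] 884 [0.588 0.21  0.051] [ 0.536  0.159 -0.002] [0.66  0.263 0.131]
scene lever_a 0.75 [277. 175.] 250 [0.728 0.093 0.071] [ 0.599 -0.008 -0.002] [0.865 0.17  0.127]
scene lever_a 0.7 [296. 233.] 122 [0.484 0.188 0.073] [0.48  0.155 0.031] [0.545 0.202 0.09 ]
scene lever_a 0.48 [434. 182.] 39 [ 0.468 -0.201  0.075] [ 0.463 -0.222  0.045] [ 0.472 -0.194  0.088]
scene lever_a 0.25 [334. 156.] 695 [ 0.75  -0.107  0.052] [ 0.733 -0.174 -0.002] [ 0.871 -0.087  0.089]
scene lever_a_tip 0.56 [434. 184.] 59 [ 0.468 -0.203  0.071] [ 0.462 -0.267  0.034] [ 0.507 -0.194  0.088]
scene warmer_a 0.88 [281. 248.] 2909 [0.502 0.229 0.034] [0.455 0.141 0.005] [0.641 0.273 0.09 ]
scene warmer_a 0.76 [416. 194.] 2124 [ 0.509 -0.185  0.034] [ 0.438 -0.338 -0.003] [ 0.676 -0.143  0.088]
scene warmer_a 0.73 [359. 217.] 2975 [0.503 0.01  0.034] [ 0.43  -0.111 -0.002] [0.665 0.064 0.09 ]
scene mug_dark 0.71 [408. 151.] 1224 [ 0.556 -0.21   0.115] [ 0.534 -0.344 -0.001] [ 0.627 -0.162  0.147]
scene cup_brown 0.91 [262. 208.] 2124 [0.563 0.213 0.096] [ 0.534  0.055 -0.002] [0.738 0.25  0.127]
```

The top view shows warmer C at left with the brown cup (col 280), B empty in the middle (347), and the dark mug on A at right (410). Next I'll measure the lever tips and housing yaws more precisely.

```bash
python3 - <<'E'
from h import *
for cam in("top","scene"):
  d=np.load(f"pics/{cam}0.npy");v,u=np.nonzero(d>0);P=unproj(cam,u,v,d[v,u])
  for n,yc in(("C",.2),("B",-.005),("A",-.2)):
    m=(abs(P[:,1]-yc)<.07)&(P[:,0]>.42)&(P[:,0]<.51)&(P[:,2]>.045)&(P[:,2]<.1)
    Q=P[m];Q=Q[np.argsort(Q[:,2])]
    print(cam,n,len(Q),"low",np.round(Q[:5].mean(0),3),"top",np.round(np.median(Q[Q[:,2]>.078],0),3),np.round(Q.min(0),3),np.round(Q.max(0),3))
    m=(abs(P[:,1]-yc)<.11)&(P[:,0]>.40)&(P[:,0]<.68)&(P[:,2]>.028)&(P[:,2]<.042)
    rc=cv2.minAreaRect(P[m][:,:2].astype(np.float32));print("  rect",np.round(rc[0],3),np.round(rc[1],3),round(rc[2],1))
p=cv2.imread("pics/top0.png");cv2.imwrite("pics/topz.png",cv2.resize(p[160:280,240:450],None,fx=3.8,fy=3.8,interpolation=cv2.INTER_CUBIC))
p=cv2.imread("pics/scene0.png");cv2.imwrite("pics/scz.png",cv2.resize(p[130:280,220:470],None,fx=3.2,fy=3.2,interpolation=cv2.INTER_CUBIC))
E
```

```text
top C 37 low [0.483 0.204 0.046] top [0.487 0.182 0.087] [0.479 0.176 0.046] [0.493 0.211 0.092]
  rect [0.551 0.208] [0.185 0.126] 3.3
top B 43 low [0.461 0.003 0.046] top [ 0.46  -0.02   0.086] [ 0.454 -0.026  0.045] [0.467 0.008 0.091]
  rect [ 0.527 -0.004] [0.126 0.184] 85.6
top A 31 low [ 0.471 -0.22   0.045] top [ 0.469 -0.196  0.086] [ 0.463 -0.225  0.045] [ 0.479 -0.189  0.095]
  rect [ 0.559 -0.234] [0.221 0.172] 6.1
scene C 123 low [0.482 0.201 0.046] top [0.484 0.184 0.085] [0.478 0.174 0.045] [0.493 0.205 0.09 ]
  rect [0.551 0.207] [0.186 0.126] 2.5
scene B 108 low [0.458 0.    0.045] top [ 0.457 -0.02   0.084] [ 0.452 -0.03   0.045] [0.466 0.004 0.09 ]
  rect [ 0.527 -0.005] [0.127 0.186] 85.4
scene A 60 low [ 0.47  -0.216  0.048] top [ 0.467 -0.199  0.085] [ 0.462 -0.222  0.045] [ 0.476 -0.193  0.09 ]
  rect [ 0.537 -0.215] [0.186 0.127] 6.7
```

View pics/topz.png

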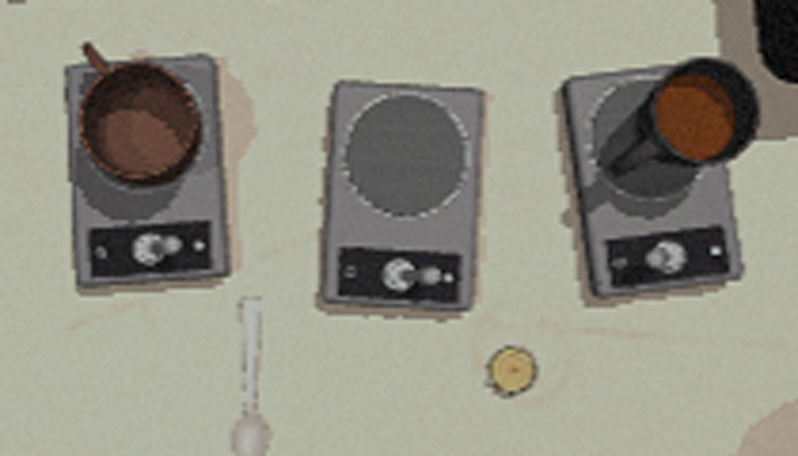

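View pics/scz.png

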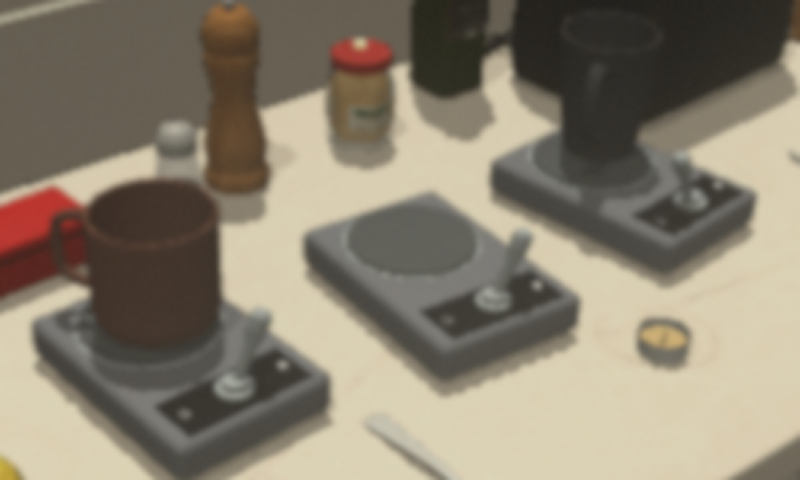

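Plan: levers A (tip y≈-0.193, hinge ≈(0.471,-0.2225)) and B (tip y≈-0.024, hinge ≈(0.461,0.001)) are wrong. With closed fingers (about 30 mm across), I'll descend between them at y≈-0.12, push A toward -y, then B toward +y. The jaw axis stays along world y, so the gripper body clears the mug.

```bash
python3 -m jog '[[[0.026,0.029,0],[0,0,0.37]],[[0.053,0.059,0],[0,0,0.74]],[[0.079,0.089,0],[0,0,1.12]],[[0.106,0.118,0],[0,0,1.49]],[[0.132,0.148,0],[0,0,1.86]],[[0.159,0.178,0],[0,0,2.23]],[[0.185,0.207,0],[0,0,2.6]],[[0.212,0.237,0],[0,0,2.98]],[[0.238,0.266,0],[0,0,3.35]],[[0.265,0.296,0],[0,0,3.72]]]' 0
python3 - <<'E'
from h import *
s=r.sense();T=np.array([.464,-.12,.16]);print(s['tcp_pos'],s['ee_rot'].T@(T-s['tcp_pos']),s['ee_rot'],s['gripper_width'])
E
```

```text
time_s: 1.43
tcp_pos: [0.396, -0.245, 0.223]
ee_rot: [[0.002, 1.0, 0.001], [1.0, -0.002, -0.0], [-0.0, 0.001, -1.0]]
wrist_force: [0.9, -0.2, 0.3]
gripper_width: 0.323
[ 0.39599862 -0.2449928   0.22303859] [0.1251201  0.06773803 0.06306959] [[ 1.53252958e-03  9.99998179e-01  1.13719431e-03]
 [ 9.99998758e-01 -1.53210932e-03 -3.70336944e-04]
 [-3.68593963e-04  1.13776045e-03 -9.99999285e-01]] 0.3234386956489863
```

```bash
python3 -m jog '[[[0.032,0.016,0],[0,0,0]],[[0.064,0.033,0],[0,0,0]],[[0.096,0.051,0],[0,0,0]],[[0.125,0.069,0.01],[0,0,0]],[[0.125,0.069,0.04],[0,0,0]],[[0.125,0.069,0.07],[0,0,0]],[[0.125,0.069,0.1],[0,0,0]],[[0.125,0.069,0.13],[0,0,0]],[[0.125,0.069,0.151],[0,0,0]],[[0.125,0.069,0.151],[0,0,0]]]' 0
python3 - <<'E'
from h import *
for n in("scene","top"):
    p,d=r.capture(n);cv2.imwrite(f"pics/{n}1.png",p)
    v,u=np.nonzero(d>0);P=unproj(n,u,v,d[v,u]);T=r.sense()['tcp_pos']
    m=(abs(P[:,:2]-T[:2]).max(1)<.05)&(P[:,2]>.06)&(P[:,2]<.12);Q=P[m];print(n,len(Q),Q.min(0) if len(Q) else'',Q.max(0) if len(Q) else'')
    if n=="scene": cv2.imwrite("pics/scz1.png",cv2.resize(p[80:280,220:500],None,fx=2.8,fy=2.8))
s=r.sense();print(s['tcp_pos'],s['wrist_force'],s['gripper_width'])
E
```

```text
time_s: 2.27
tcp_pos: [0.4611, -0.1216, 0.0677]
ee_rot: [[0.001, 1.0, -0.009], [1.0, -0.001, 0.0], [0.0, -0.009, -1.0]]
wrist_force: [-0.9, 0.0, -0.1]
gripper_width: 0.006
scene 248 [ 0.44803432 -0.13912159  0.06733796] [ 0.47378532 -0.10665219  0.11943348]
top 0  
[ 0.46461498 -0.12178883  0.07171247] [-0.4905628  -0.23635057  1.35108399] 0.006648891620548104
```

View pics/scz1.png

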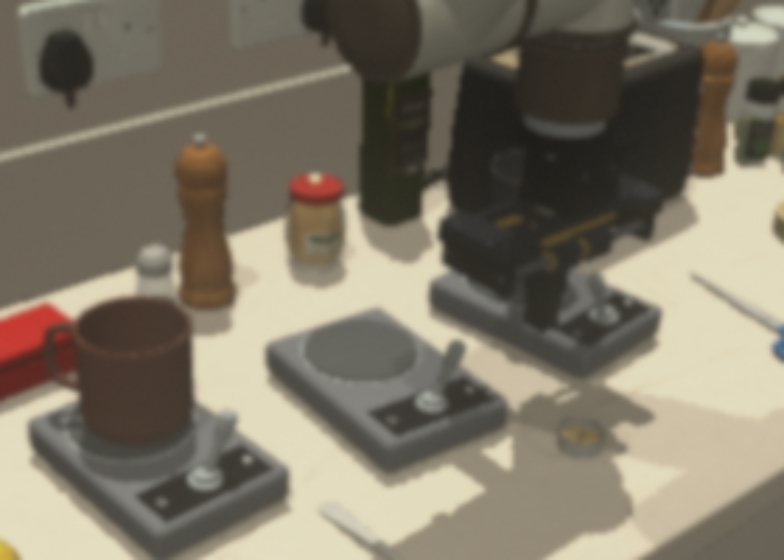

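The closed fingers (px 545,295) stand between levers B and A, clear of both. Now I'll push A to the right.

```bash
python3 -m jog '[[[-0.02,0,0],[0,0,0]],[[-0.038,0,0],[0,0,0]],[[-0.05,0.001,0],[0,0,0]],[[-0.06,0.002,0],[0,0,0]],[[-0.068,0.002,0],[0,0,0]],[[-0.076,0.003,0],[0,0,0]],[[-0.084,0.003,0],[0,0,0]],[[-0.09,0.004,0],[0,0,0]],[[-0.095,0.004,0],[0,0,0]],[[-0.095,0.004,0],[0,0,0]]]' 0
python3 -m jog '[[[0.02,0,0],[0,0,0]],[[0.05,0,0],[0,0,0]],[[0.08,-0.004,0],[0,0,0]],[[0.095,-0.006,0],[0,0,0]],[[0.105,-0.008,0],[0,0,0]],[[0.105,-0.008,0],[0,0,0]],[[0.105,-0.008,0],[0,0,0]],[[0.105,-0.008,0],[0,0,0]],[[0.105,-0.008,0],[0,0,0]],[[0.105,-0.008,0],[0,0,0]]]' 0
python3 - <<'E'
from h import *
for n in("scene",):
    p,d=r.capture(n);v,u=np.nonzero(d>0);P=unproj(n,u,v,d[v,u])
    cv2.imwrite("pics/scz2.png",cv2.resize(p[80:280,220:500],None,fx=2.8,fy=2.8))
    for k,x,y in(("C",.483,.203),("B",.46,.0),("A",.471,-.222)):
      m=(abs(P[:,1]-y)<.04)&(abs(P[:,0]-x)<.025)&(P[:,2]>.075)&(P[:,2]<.1);print(k,m.sum(),np.median(P[m],0)-[x,y,0])
s=r.sense();print(s['tcp_pos'],s['wrist_force'])
E
```

```text
time_s: 3.2
tcp_pos: [0.4684, -0.2174, 0.0714]
ee_rot: [[0.001, 1.0, -0.0], [1.0, -0.001, -0.0], [-0.0, -0.0, -1.0]]
wrist_force: [0.3, 0.6, -0.1]
gripper_width: 0.004
time_s: 4.03
tcp_pos: [0.4604, -0.1124, 0.0715]
ee_rot: [[0.001, 1.0, -0.0], [1.0, -0.001, -0.0], [-0.0, -0.0, -1.0]]
wrist_force: [0.3, 0.3, -0.5]
gripper_width: 0.005
C 56 [ 0.00145801 -0.01932265  0.0829371 ]
B 47 [-0.00220171 -0.01907402  0.0825899 ]
A 39 [ 0.00205474 -0.01830456  0.082874  ]
[ 0.4604376  -0.11233292  0.07145637] [-0.2126482 -0.4830685 -0.3113178]
```

View pics/scz2.png

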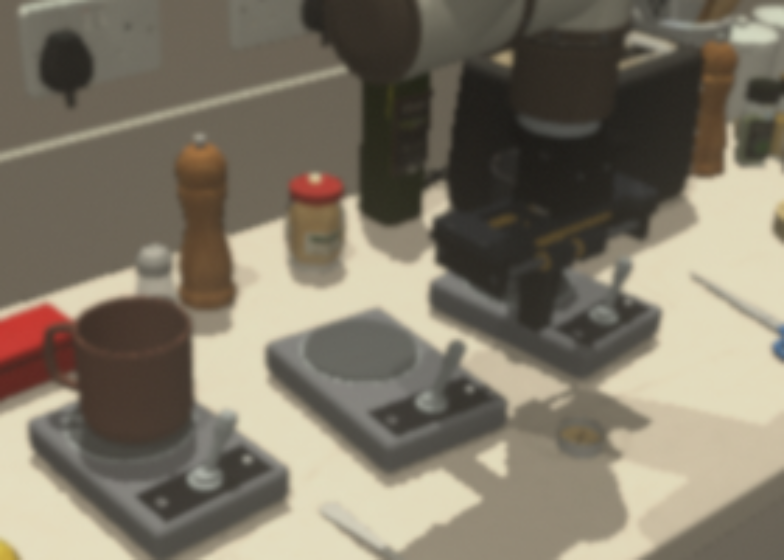

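A's lever (px 622,272) now leans right to the same offset as C. Next I'll push B to the left: finger centre to y≈-0.006, then retreat and lift.

```bash
python3 -m jog '[[[0.025,0,0],[0,0,0]],[[0.045,0,0],[0,0,0]],[[0.058,0,0],[0,0,0]],[[0.068,0,0],[0,0,0]],[[0.077,0.001,0],[0,0,0]],[[0.085,0.001,0],[0,0,0]],[[0.093,0.002,0],[0,0,0]],[[0.1,0.002,0],[0,0,0]],[[0.107,0.002,0],[0,0,0]],[[0.107,0.002,0],[0,0,0]]]' 0
python3 -m jog '[[[-0.02,0,0],[0,0,0]],[[-0.05,0,0],[0,0,0]],[[-0.08,0,0],[0,0,0]],[[-0.1,0,0],[0,0,0]],[[-0.105,0,-0.02],[0,0,0]],[[-0.105,0,-0.05],[0,0,0]],[[-0.105,0,-0.085],[0,0,0]],[[-0.105,0,-0.12],[0,0,0]],[[-0.105,0,-0.15],[0,0,0]],[[-0.105,0,-0.15],[0,0,0]]]' 0
python3 - <<'E'
from h import *
for n in("scene","top"):
    p,d=r.capture(n);v,u=np.nonzero(d>0);P=unproj(n,u,v,d[v,u])
    cv2.imwrite("pics/%s3.png"%n,p)
    if n=="scene":cv2.imwrite("pics/scz3.png",cv2.resize(p[80:280,220:500],None,fx=2.8,fy=2.8))
    for k,x,y in(("C",.483,.203),("B",.46,.0),("A",.471,-.222)):
      m=(abs(P[:,1]-y)<.04)&(abs(P[:,0]-x)<.025)&(P[:,2]>.075)&(P[:,2]<.1);print(k,m.sum(),np.median(P[m],0)-[x,y,0] if m.any() else '')
s=r.sense();print(s['tcp_pos'],s['wrist_force'])
E
```

```text
time_s: 4.92
tcp_pos: [0.4626, -0.0037, 0.0715]
ee_rot: [[-0.001, 1.0, 0.0], [1.0, 0.001, 0.0], [0.0, 0.0, -1.0]]
wrist_force: [1.2, 0.3, -0.0]
gripper_width: 0.009
time_s: 5.75
tcp_pos: [0.466, -0.1102, 0.2283]
ee_rot: [[-0.001, 1.0, 0.013], [1.0, 0.001, -0.001], [-0.001, 0.013, -1.0]]
wrist_force: [0.9, 0.1, 0.0]
gripper_width: 0.005
C 53 [ 0.00038329 -0.01890956  0.08298554]
B 44 [0.00038308 0.02342327 0.0836808 ]
A 41 [ 0.00182778 -0.01761654  0.08238855]
C 24 [ 0.00398106 -0.02066567  0.08605589]
B 0 
A 0 
[ 0.46274767 -0.10961491  0.22263085] [-0.32308311 -0.24116452 -0.25970666]
```

View pics/scz3.png

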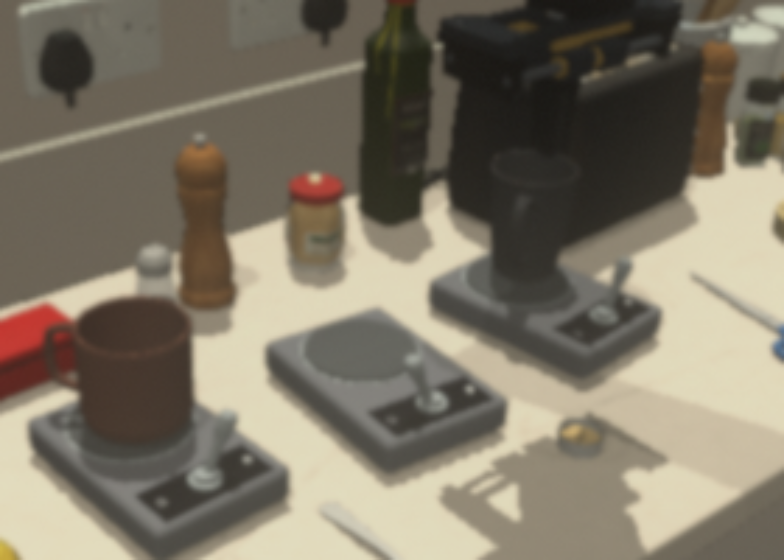

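View pics/top3.png

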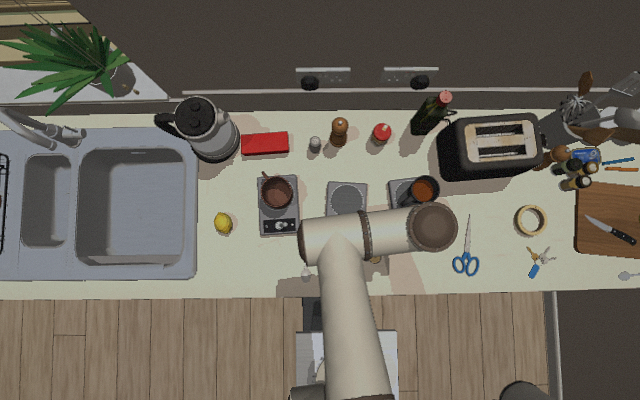

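In the scene view B (px 415,365) leans left, A (622,270) and C (225,425) lean right, and the arm is clear of everything. A quick image difference will check for shifts before I hand in.

```bash
python3 - <<'E'
from h import *
a=cv2.imread("pics/scene0.png",0);b=cv2.imread("pics/scene3.png",0)
for n,(u0,u1,v0,v1) in dict(mug=(390,430,130,182),cup=(235,295,182,245),mill=(280,305,125,195),lemon=(190,235,262,305),spoon=(330,385,255,300)).items():
    res=cv2.matchTemplate(b[v0-6:v1+6,u0-6:u1+6],a[v0:v1,u0:u1],cv2.TM_CCOEFF_NORMED);_,m,_,l=cv2.minMaxLoc(res);print(n,round(m,3),l[0]-6,l[1]-6)
print(r.finish_job())
E
```

```text
mug 0.996 0 0
cup 1.0 0 0
mill 0.999 0 0
lemon 1.0 0 0
spoon 0.714 -1 -1
the job is handed in; nothing more can be done
None
```

The job is handed in, with all three levers where they should be. With the fingers closed, I pushed lever A (dark mug) to the right and lever B (empty plate) to the left. I did not touch lever C (brown cup). The clock stood at about 5.9 s of the 42 s allowed.

- **Levers:** the last scene-camera depth shows the upper part of A about 18 mm and C about 19 mm to the right of the hinge, and B about 23 mm to the left. These match lever positions fully against their stops.
- **Blocked view:** the top camera could only confirm C at the end, because the arm covered A and B.
- **Loose things:** the mug, cup, pepper mill and lemon matched their starting positions with no pixel shift. The teaspoon match was poor (0.71, about 1 pixel off), probably because of the arm's shadow; the robot never went near it. I did not check the honey jar, salt shaker, tea light and tin numerically; those I could see in the pictures looked unmoved.
- **Forces and clearance:** the wrist force readings stayed under about 1.5 N, and the arm ended clear of everything, with the fingertips at a height of 0.22 m.

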